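# Set the running clearance of a hold-down clamp nut

## Robot

A 7-joint arm with a two-finger parallel gripper is mounted at the origin on the work surface; the furniture and walls round the work are solid. World frame = base frame: x ahead of the robot, y to its left, z up, the work surface at z = 0. Lengths are in m, angles in degrees, forces in N, time in s.
With the tool pointing down it reaches from about 0.4 to 0.9 m from the base axis. Payload 5.6 kg.
Tool frame: the origin (TCP) lies midway between the tips of the shut fingers; the grasp point (between the pads) lies 19 mm behind it; z points along the fingers, x is the direction in which the jaws open and shut, and the axes are right-handed (so a half turn about z gives the same grasp; the last joint's range is limited). The gripper opens to 92 mm and grips with 3 to 60 N. Pads are 20 mm wide; open, the fingers measure 128 mm over their backs; the gripper's body (75 mm by 189 mm) begins 69 mm behind the grasp point.
Start: joints at [-72.307, 26.786, -0.665, 91.828, 0.344, 61.387, -3.226], TCP at [0.224, 0.61, 0.215] pointing down, gripper open.
Joint ranges: [-144.91, 144.91], [-17.63, 115.5], [-89.93, 88.59], [15.96, 139.68], [-74.01, 254.01], [8.47, 105.57], [-167.45, 167.45]. Speed limits (degrees/s): [147.25, 147.25, 180, 180, 180, 180, 180].

## Interface

Orientations are given as [roll, pitch, yaw] about the fixed x, y, z axes, in that order (R = Rz(yaw) Ry(pitch) Rx(roll)).
In Python, from cell import env gives the robot as it stands.
- The arm moves only by the tool jog_arm, never from a script. Its argument "targets" is a list of rows, each a list of 7 numbers: the shift along the tool's x, y, z in mm, then the turn, a rotation vector about the tool's x, y, z in degrees, then the opening, from -1 (shut) to 1 (fully open). A call has 1 to 10 rows; each row shifts and turns the commanded pose from where the row before left it, along the tool's axes as they then stand; what a row does not reach is not made up. A row lasts 1/8 s, in which the tool goes at most 62.5 mm and 10.7 degrees, less where a joint would pass 70% of its speed; a pose out of reach is approached as far as the arm can. A call with a gripper value outside its range is refused whole. The fingers move at their own pace and stop on an object; "grip_force" is the grip in N (left out, the last holds). Time passes only in rows, so rows that do not move let the fingers close. It gives the time, the measured TCP pose, the force and the opening at its end, in the units of the state.
- env.read_state(): the state, without advancing time (a new reading comes with each control period).
- env.get_image(name): name is "scene" or "side" or "wrist"; returns (picture, depth): 420x560x3 uint8, blue, green, red; 420x560 float32, m along the optical axis (not along the pixel's ray), 0 where there is no reading.
- env.camera_info(name): a dict with "fx", "fy", "cx", "cy" (pixels), "k1" (the pictures are not rectified: a ray, as slopes to the right and down, at radius r is drawn at 1 + k1 r^2 times it, then the intrinsics apply), "R" (3x3) and "t" (3): a world point X has camera coordinates R X + t; the wrist camera has in their place "hand_eye" (4x4, takes a point from camera to tool coordinates, whose origin is the TCP and whose axes are the tool frame's). Camera axes: x right, y down, z forward; pixel columns grow to the right and rows downward; lengths in m; the calibration is good to about 2 mm. A picture is of the moment at which its call begins: read the wrist's pose just before it. camera_info takes no time and is no camera call.
- env.finish_job(): hands the job in, once; it reports no verdict.
Trained networks look in the newest picture that a camera, given by its name, has taken for a name from the list of things; names that differ only in an ending like _2 or _b are one class to them, and where a whole thing is asked for, a point or a joint stands for the part that bears it (a point fixed in the world has none). Each returns a list of dicts, best first, with "conf" (0 to 1); they miss things now and then, are a little off and sometimes report something else, mostly with a low value. They report only what shows in the picture. A call takes as long as a camera call. They do not tell look-alikes from the thing itself.
- env.spot_in(camera, label): "position" ([column, row] in pixels, amid what is visible of it).
- env.masks_of(camera, label): "mask" (420x560 bool, what is visible of it) and "position" ([column, row] in pixels, amid what is visible of it).
The state is a dict: "t": time; "qpos": joint angles; "joint_velocities": joint speeds; "effort": joint torques, N m; "tcp_pos": TCP position; "tcp_rot": TCP orientation; "wrist_force": force on the tool from outside, world axes, zero at the start; "ft_torque": the same for the moment, N m; "width": finger opening in m.
Only numpy, scipy, OpenCV 4.12 (cv2) and the standard library are available. Lean on these libraries where they do the work, as an engineer would, in place of code of your own. Each camera call takes 0.05 s, during which the arm holds its last target.

## Task

The arm of the hold-down clamp should swing without wobbling, so set its knurled brass nut: screw it down clockwise (seen from above) until it bottoms out on the arm, then back it off a quarter turn and keep hold of it there. The job finishes while you are still gripping the nut at that setting, so that it cannot creep; leave the clamp arm pointing where it points and do not disturb the things lying around the clamp.

Things in the scene. Friction and masses are not known exactly. Their poses are not given: they have to be found in the camera images.
- clamp_base: Hold-down clamp, fixed to the table: a wooden base 100 x 130 x 30 mm (x, y, z) with an upright threaded steel stud (16 mm across, its top 107 mm above the table) on the base's centre. Origin at the centre of the base's underside, z up along the stud. Position and yaw vary.
- clamp_nut: Round knurled brass nut on the stud, 44 mm across, 30 mm high, short dark line on its top along its own +x. Already started on the thread. Origin on the stud axis at its underside, z up; bottomed out on the steel arm this is 57 mm above the table. Right-hand thread, 6 mm a turn: it starts 2 to 3.5 mm higher. Light drag (0.08 N m), stays where left. The stud stands 16 to 20 mm above its top.
- nut_turn (a joint): Turning angle of the brass nut in rad: 0 is bottomed out (hard stop), positive is backed off (anticlockwise seen from above), pi/2 is a quarter turn open. It starts between 2.0 and 3.6, so more than one grasp may be needed.
- toe_end (a point): Top of the free end of the flat dark steel arm under the nut (30 mm wide, 12 mm thick, top 57 mm above the table), 100 mm from the stud axis. The arm swings stiffly about the stud (0.15 N m) and points roughly to the base's -x. Its round hub under the nut is 52 mm across. Only nut and stud rise above 57 mm.
- masking_tape: Bystander: roll of masking tape lying flat, 96 mm across, 25 mm high, to the left (+y) of the clamp. Origin at the centre of its underside.
- offcut_1: Bystander: small wood offcut, 34 x 72 x 22 mm, to the right (-y) of the clamp. Origin at the centre of its underside.
- eraser: Bystander: eraser, 19 x 42 x 13 mm, to the right (-y) of the clamp, farther from the robot than the offcut. Origin at the centre of its underside.
There are look-alikes about, which are no part of the job. Of the things that look like the clamp_base, the larger one is meant.

How it is judged:
By the outcome, as a careful person would: the job done as asked, in the order asked, and still so for the second after the job is handed in, while the arm keeps its last pose, push and grip.
It also fails if it takes over 58 s, if anything falls off the work surface, if the arm or the gripper's body presses on something with over 40 N, if the wrist force passes 120 N, or if a joint passes its speed limit or range.

## Working session

There is one attempt and no reset: what is moved stays moved. The work goes in short steps, Python scripts to look and compute and a tool call to move; the robot and the scene stay as the last step left them, time stands still between calls to the robot, and variables do not carry over. Pictures are saved under pics/ and viewed, and the job is handed in when it is done.

Besides the shell and the picture viewer there is one more tool, called after "Request:" in YAML: its name, and indented under it one key for each argument. jog_arm: Moves the arm, as the interface text tells. Its arguments: {"type":"object","properties":{"targets":{"type":"array","items":{"type":"array","items":{"type":"number"}}},"grip_force":{"type":"number"}},"required":["targets"]}

```bash
ls; mkdir -p pics
cat > h.py <<'E'
from cell import env
import numpy as np, cv2
from scipy.spatial.transform import Rotation as Ro
def state():
    s=env.read_state(); return s
def Rtool(s): return Ro.from_euler('xyz',s['tcp_rot'],degrees=True).as_matrix()
def toworld(cam,pts,z=None,depth=None,s=None):
    ci=env.camera_info(cam)
    K=np.array([[ci['fx'],0,ci['cx']],[0,ci['fy'],ci['cy']],[0,0,1]])
    p=cv2.undistortPoints(np.array(pts,float).reshape(-1,1,2),K,np.array([ci['k1'],0,0,0,0.]),).reshape(-1,2) if False else None
    pts=np.array(pts,float).reshape(-1,2)
    d=np.c_[(pts[:,0]-ci['cx'])/ci['fx'],(pts[:,1]-ci['cy'])/ci['fy']]
    u=d.copy()
    for _ in range(30): u=d/(1+ci['k1']*(u**2).sum(1,keepdims=True))
    ray=np.c_[u,np.ones(len(u))]
    if cam=='wrist':
        H=np.array(ci['hand_eye']); R=Rtool(s); 
        A=R@H[:3,:3]; o=R@H[:3,3]+np.array(s['tcp_pos'])
    else:
        A=np.array(ci['R']).T; o=-A@np.array(ci['t'])
    D=ray@A.T
    if depth is not None: return o+D*np.array(depth).reshape(-1,1)
    return o+D*((z-o[2])/D[:,2])[:,None]
E
python3 - <<'E'
from h import *
s=env.read_state(); print(s)
for c in ['scene','side','wrist']:
    im,d=env.get_image(c); cv2.imwrite(f'pics/{c}0.png',im); np.save(f'pics/{c}0.npy',d)
    ci=env.camera_info(c); print(c,{k:np.round(v,3).tolist() for k,v in ci.items()})
for c in ['scene','side']:
    for l in ['clamp_nut','clamp_base','toe_end']:
        for r in env.spot_in(c,l): print(c,l,np.round(r['position']),round(r['conf'],2))
E
```

```text
pics
{'t': 0.0, 'qpos': array([-72.30643619,  26.8344992 ,  -0.6664041 ,  91.88143555,
         0.3431493 ,  61.38780371,  -3.22681359]), 'joint_velocities': array([ 0.11598909, -0.12547492, -0.03258   ,  0.06883143, -0.05395024,
        0.06863217,  0.0159262 ]), 'effort': array([-1.08730266e-03, -5.20566845e+01, -1.31725677e-02, -2.43743008e+01,
       -5.66616375e-02,  1.74817740e-02,  1.69020163e-04]), 'tcp_pos': array([0.22383057, 0.60960937, 0.21365365]), 'tcp_rot': array([1.79994141e+02, 1.01576048e-01, 6.98391277e+01]), 'wrist_force': array([ 0.02261886, -0.0963485 ,  0.17281353]), 'ft_torque': array([-0.03152266,  0.03825515,  0.02998016]), 'width': 0.09156278497089507}
scene {'fx': 507.998, 'fy': 507.998, 'cx': 284.309, 'cy': 210.945, 'k1': -0.151, 'R': [[0.887, -0.461, -0.014], [-0.329, -0.611, -0.72], [0.323, 0.643, -0.694]], 't': [-0.416, 0.247, 0.765]}
side {'fx': 463.176, 'fy': 463.176, 'cx': 279.79, 'cy': 211.356, 'k1': -0.159, 'R': [[1.0, -0.012, 0.016], [0.01, -0.385, -0.923], [0.017, 0.923, -0.385]], 't': [-0.465, 0.066, 0.942]}
wrist {'fx': 378.52, 'fy': 378.52, 'cx': 288.916, 'cy': 211.135, 'k1': -0.028, 'hand_eye': [[1.0, -0.0, -0.001, -0.0], [0.0, 0.965, 0.261, -0.073], [0.001, -0.261, 0.965, -0.17], [0.0, 0.0, 0.0, 1.0]]}
scene clamp_nut [294. 253.] 0.77
scene clamp_nut [186. 223.] 0.72
scene clamp_base [292. 280.] 0.82
scene clamp_base [189. 237.] 0.72
scene toe_end [168. 234.] 0.71
scene toe_end [264. 274.] 0.57
side clamp_nut [278. 224.] 0.92
side clamp_nut [220. 196.] 0.76
side clamp_base [222. 208.] 0.65
side clamp_base [275. 245.] 0.57
side toe_end [203. 208.] 0.87
side toe_end [254. 232.] 0.8
side toe_end [275. 244.] 0.46
```

View pics/scene0.png

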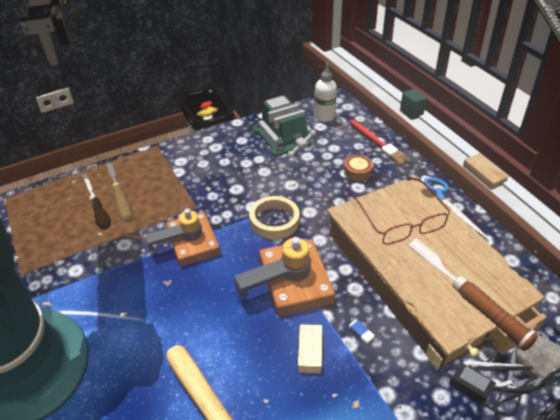

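View pics/side0.png

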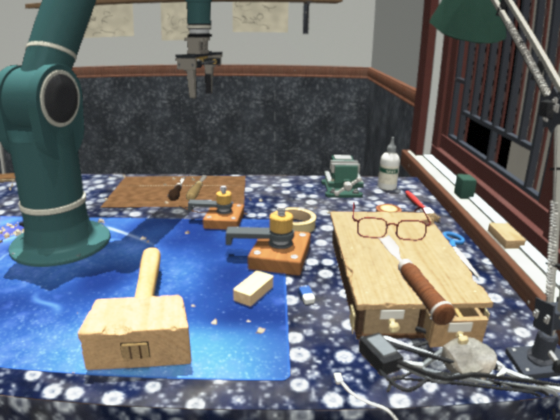

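Run:
```python
from h import *
for c,pts in [('scene',[(294,253),(186,223),(292,280),(189,237)]),('side',[(278,224),(220,196),(254,232),(203,208)])]:
    d=np.load(f'pics/{c}0.npy')
    print(c,np.round(toworld(c,pts,depth=[d[y,x] for x,y in pts]),3))
```

```text
scene [[ 0.457 -0.06   0.092]
 [ 0.331  0.107  0.072]
 [ 0.45  -0.065  0.032]
 [ 0.331  0.11   0.032]]
side [[ 0.46  -0.065  0.078]
 [ 0.333  0.109  0.066]
 [ 0.415 -0.054  0.056]
 [ 0.278  0.206 -0.003]]
```

The larger clamp is at about (0.46, -0.06), shown at scene px (294,253) and side px (278,224). The look-alike at (0.33, 0.11) is smaller. I'll move over the larger one for a wrist view.

```bash
cat >> h.py <<'E'
def go(x,y,z):
    s=env.read_state(); R=Rtool(s); d=R.T@(np.array([x,y,z])-s['tcp_pos']); 
    print('t',s['t'],'tcp',np.round(s['tcp_pos'],4),'rot',np.round(s['tcp_rot'],2),'q',np.round(s['qpos'],1),'shift mm',np.round(d*1000,1)); return d
E
python3 -c "
from h import *
d=go(.457,-.06,.2); print(d*1000/13)"
```

```text
t 0.45 tcp [0.224  0.6101 0.2145] rot [1.800e+02 1.000e-02 6.984e+01] q [-72.3  26.8  -0.7  91.8   0.3  61.4  -3.2] shift mm [-548.8  449.7   14.6]
[-42.21473692  34.5908686    1.12229241]
```

Request:
jog_arm:
  targets:
    - [-39, 32, 0, 0, 0, 0, 1]
    - [-39, 32, 0, 0, 0, 0, 1]
    - [-39, 32, 0, 0, 0, 0, 1]
    - [-39, 32, 0, 0, 0, 0, 1]
    - [-39, 32, 0, 0, 0, 0, 1]
    - [-39, 32, 0, 0, 0, 0, 1]
    - [-39, 32, 0, 0, 0, 0, 1]
    - [-39, 32, 0, 0, 0, 0, 1]
    - [-39, 32, 0, 0, 0, 0, 1]
    - [-39, 32, 0, 0, 0, 0, 1]

```text
t: 1.7
tcp_pos: [0.3905, 0.1323, 0.215]
tcp_rot: [180.0, -0.1, 69.8]
wrist_force: [0.6, -0.4, 0.1]
width: 0.0917
```

```bash
python3 -c "
from h import *
d=go(.457,-.06,.2)"
```

```text
t 1.7 tcp [0.3905 0.1323 0.215 ] rot [ 1.7996e+02 -6.0000e-02  6.9850e+01] q [-38.1   2.7  15.4 123.9  -0.9  53.4  47.6] shift mm [-157.6  128.7   14.9]
```

Request:
jog_arm:
  targets:
    - [-39, 32, 3, 0, 0, 0, 1]
    - [-39, 32, 3, 0, 0, 0, 1]
    - [-39, 32, 3, 0, 0, 0, 1]
    - [-39, 32, 3, 0, 0, 0, 1]
    - [0, 0, 0, 0, 0, 0, 1]
    - [0, 0, 0, 0, 0, 0, 1]
    - [0, 0, 0, 0, 0, 0, 1]

```text
t: 2.58
tcp_pos: [0.4562, -0.0554, 0.2026]
tcp_rot: [-180.0, -0.0, 70.0]
wrist_force: [-0.7, 0.4, -1.0]
width: 0.0922
```

Run:
```python
from h import *
go(.457,-.06,.2)
s=env.read_state(); im,d=env.get_image('wrist'); np.save('pics/w1.npy',d); cv2.imwrite('pics/w1.png',im)
for r in env.masks_of('wrist','clamp_nut'):
    m=r['mask']; ys,xs=np.nonzero(m&(d>0)); P=toworld('wrist',np.c_[xs,ys],depth=d[ys,xs],s=s)
    print(r['conf'],np.round(r['position']),m.sum(),np.round(np.percentile(P[:,2],[5,50,95]),4))
    zt=np.median(P[P[:,2]>.08][:,2]) if (P[:,2]>.08).any() else 0
    T=P[abs(P[:,2]-zt)<.004]; 
    c,rad=cv2.minEnclosingCircle(T[:,:2].astype(np.float32)*1000); print(zt,'circ',c,rad,'mean',T.mean(0), P.max(0))
for r in env.spot_in('wrist','toe_end'): print(r)
```

```text
t 2.575 tcp [ 0.4562 -0.0554  0.2026] rot [-1.7998e+02 -3.0000e-02  6.9970e+01] q [-21.8   9.   27.3 119.7  -5.2  52.4  78.3] shift mm [-4.1  2.4  2.6]
0.72 [298. 208.] 2295 [0.0688 0.0895 0.091 ]
0.08968327875660775 circ (467.08721923828125, -47.70307540893555) 22.581371307373047 mean [ 0.46521715 -0.04747685  0.08957948] [ 0.50945629 -0.02498009  0.10480019]
0.68 [451.   1.] 90 [0.0505 0.0558 0.0625]
0 circ (0.0, 0.0) 0.0 mean [nan nan nan] [0.35797918 0.12386718 0.06318196]
0.64 [152. 198.] 3138 [0.0097 0.0239 0.0252]
0 circ (418.8450927734375, -185.30963134765625) 41.44050979614258 mean [ 0.4170636  -0.17022255  0.00322554] [ 0.45250873 -0.14289126  0.02665646]
{'position': [278.3, 134.8], 'conf': 0.83}
{'position': [299.6, 207.8], 'conf': 0.64}
{'position': [445.6, 5.2], 'conf': 0.53}
{'position': [201.2, 269.3], 'conf': 0.52}<stdin>:9: RuntimeWarning: Mean of empty slice.
  ret = um.true_divide(
```

View pics/w1.png

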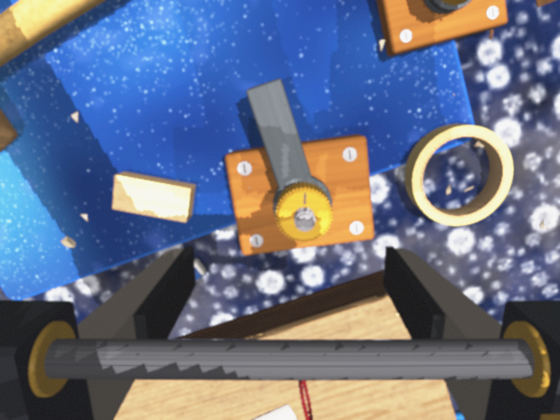

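Request:
jog_arm:
  targets:
    - [11, 7.5, 10, 0, 0, 0, 1]
    - [0, 0, 0, 0, 0, -9, 1]
    - [0, 0, 0, 0, 0, -9, 1]
    - [0, 0, 0, 0, 0, -9, 1]
    - [0, 0, 0, 0, 0, -9, 1]
    - [0, 0, 0, 0, 0, 0, 1]
    - [0, 0, 0, 0, 0, 0, 1]

```text
t: 3.6
tcp_pos: [0.4674, -0.0487, 0.1922]
tcp_rot: [-180.0, -0.0, 105.7]
wrist_force: [0.6, 0.5, 0.6]
width: 0.0917
```

```bash
cat > look.py <<'E'
from h import *
import sys
from scipy.optimize import least_squares
def look(n, zt=None):
    s=env.read_state(); im,d=env.get_image('wrist'); np.save(f'pics/{n}.npy',d); cv2.imwrite(f'pics/{n}.png',im)
    H,W=d.shape; ys,xs=np.mgrid[0:H,0:W]; P=toworld('wrist',np.c_[xs.ravel(),ys.ravel()],depth=d.ravel(),s=s).reshape(H,W,3)
    near=(np.hypot(P[...,0]-.467,P[...,1]+.048)<.035)&(d>0)
    top=near&(P[...,2]>.080)&(P[...,2]<.098)
    hist=P[top][:,2]; z=np.median(hist); print('nut top z',z)
    m=(near&(abs(P[...,2]-z)<.003)).astype(np.uint8)
    cs,_=cv2.findContours(m,cv2.RETR_EXTERNAL,cv2.CHAIN_APPROX_NONE); c=max(cs,key=cv2.contourArea)[:,0,:]
    Q=toworld('wrist',c,z=z,s=s)[:,:2]
    f=least_squares(lambda p:np.hypot(Q[:,0]-p[0],Q[:,1]-p[1])-p[2],[.467,-.048,.022],loss='soft_l1',f_scale=.001); print('nut circle',np.round(f.x,4),'rms',np.sqrt((f.fun**2).mean()))
    st=near&(P[...,2]>.1); print('stud top n',st.sum(), P[st].mean(0) if st.any() else '', 'z95', np.percentile(P[st][:,2],90) if st.any() else '')
    return s,im,d,P,f.x,z
E
python3 - <<'E'
from look import *
s,im,d,P,c,z=look('w2'); go(c[0],c[1],.2)
far=(P[...,0]>.53)&(d>0)&(P[...,0]<.62)&(abs(P[...,1]+.05)<.15); h=P[far]; hi=h[h[:,2]>.03]
print(len(hi), hi.min(0) if len(hi) else '', hi.max(0) if len(hi) else '')
E
```

```text
nut top z 0.0896513762276338
nut circle [ 0.4667 -0.0479  0.0212] rms 0.0005033780112258653
stud top n 10671 [ 0.44460753 -0.0543327   0.28995926] z95 0.2985220067620412
t 3.65 tcp [ 0.4674 -0.0488  0.1923] rot [-179.98   -0.    105.74] q [-17.6  10.8  22.  118.8  -5.2  51.3 112.9] shift mm [ 1.1 -0.4 -7.7]
8326 [ 0.56703642 -0.19999219  0.03000892] [0.6199508  0.03404946 0.11156539]
```

View pics/w2.png

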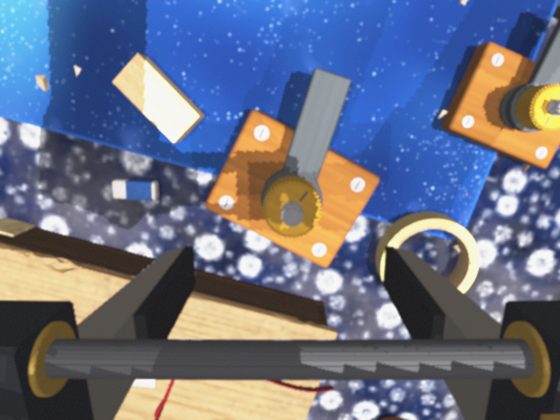

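Wrist views: the nut is at px (292,207), with the arm pointing up-image to (330,90). Two fits agree on a centre of (0.467, -0.048). Its top is at z 0.0897, so it is about 2.7 mm up (around 2.8 rad). I'll descend around it now.

Request:
jog_arm:
  targets:
    - [1, -0.5, 32, 0, 0, 0, 1]
    - [0, 0, 32, 0, 0, 0, 1]
    - [0, 0, 32, 0, 0, 0, 1]
    - [0, 0, 23, 0, 0, 0, 1]
    - [0, 0, 10, 0, 0, 0, 1]
    - [0, 0, 0, 0, 0, 0, 1]
    - [0, 0, 0, 0, 0, 0, 1]

```text
t: 4.53
tcp_pos: [0.4672, -0.0482, 0.0644]
tcp_rot: [179.9, 0.0, 105.8]
wrist_force: [-0.3, 0.5, 0.3]
width: 0.092
```

Run:
```python
from h import *
go(.4668,-.0479,.063); s=env.read_state(); print(s['wrist_force'],s['ft_torque'])
im,d=env.get_image('wrist'); cv2.imwrite('pics/w3.png',im)
```

```text
t 4.525 tcp [ 0.4672 -0.0482  0.0644] rot [1.7991e+02 2.0000e-02 1.0582e+02] q [-13.8  23.5  18.5 123.9 -13.   34.3 119.9] shift mm [ 0.4 -0.3  1.4]
[-0.31196227  0.46375272  0.32734666] [ 0.01037745  0.04696104 -0.03306901]
```

View pics/w3.png

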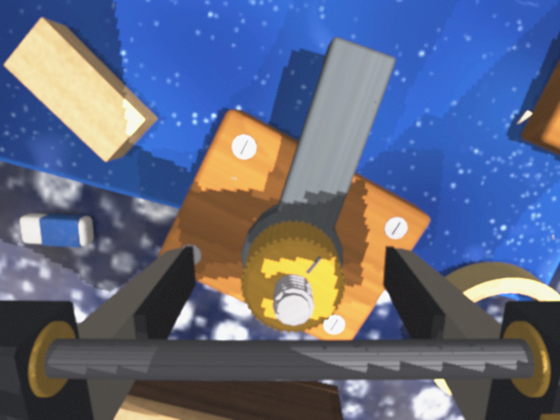

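Request:
jog_arm:
  targets:
    - [0, 0, 1, 0, 0, 0, -1]
    - [0, 0, 0, 0, 0, 0, -1]
    - [0, 0, 0, 0, 0, 0, -1]
    - [0, 0, 0, 0, 0, 0, -1]
    - [0, 0, 0, 0, 0, 0, -1]
    - [0, 0, 0, 0, 0, 0, -1]
  grip_force: 15

```text
t: 5.32
tcp_pos: [0.4661, -0.0471, 0.0626]
tcp_rot: [-180.0, -0.1, 105.9]
wrist_force: [-2.3, 3.9, 2.1]
width: 0.0436
```

```bash
cat > st.py <<'E'
from h import *
s=env.read_state(); print('t',round(s['t'],2),'tcp',np.round(s['tcp_pos']*1000,2),'rot',np.round(s['tcp_rot'],2),'F',np.round(s['wrist_force'],2),'T',np.round(s['ft_torque'],3),'w',round(s['width']*1000,2),'q7',round(s['qpos'][6],1))
E
python3 st.py
```

```text
t 5.33 tcp [466.14 -47.11  62.6 ] rot [-1.7997e+02 -9.0000e-02  1.0587e+02] F [-2.34  3.86  2.11] T [ 0.988  0.291 -0.071] w 43.61 q7 120.0
```

Request:
jog_arm:
  targets:
    - [1.3, -0.7, 0, 0, 0, 0, -1]
    - [0, 0, 0, 0, 0, 0, -1]
    - [0, 0, 0, 0, 0, 0, -1]

```text
t: 5.7
tcp_pos: [0.466, -0.0471, 0.0627]
tcp_rot: [179.9, 0.0, 105.8]
wrist_force: [2.6, 2.3, -0.4]
width: 0.0439
```

```bash
python3 st.py
```

```text
t 5.7 tcp [466.02 -47.07  62.69] rot [1.7994e+02 2.0000e-02 1.0584e+02] F [ 2.62  2.34 -0.42] T [ 0.587 -0.514 -0.022] w 43.93 q7 119.9
```

Request:
jog_arm:
  targets:
    - [0, 0, 0.17, 0, 0, 10, -1]
    - [0, 0, 0.17, 0, 0, 10, -1]
    - [0, 0, 0.17, 0, 0, 10, -1]
    - [0, 0, 0.17, 0, 0, 10, -1]
    - [0, 0, 0.17, 0, 0, 10, -1]
    - [0, 0, 0.17, 0, 0, 10, -1]
    - [0, 0, 0.17, 0, 0, 10, -1]
    - [0, 0, 0.17, 0, 0, 10, -1]
    - [0, 0, 0, 0, 0, 0, -1]
    - [0, 0, 0, 0, 0, 0, -1]

```text
t: 6.95
tcp_pos: [0.4663, -0.0464, 0.0614]
tcp_rot: [180.0, -0.1, 26.0]
wrist_force: [4.1, 4.5, -2.2]
width: 0.0434
```

```bash
python3 st.py;  python3 - <<'E'
from h import *
im,d=env.get_image('wrist'); cv2.imwrite('pics/w4.png',im[150:420,180:400].repeat(2,0).repeat(2,1))
E
```

```text
t 6.95 tcp [466.31 -46.45  61.4 ] rot [ 1.7999e+02 -8.0000e-02  2.6040e+01] F [ 4.08  4.54 -2.2 ] T [ 0.894 -0.742 -0.067] w 43.4 q7 55.4
```

View pics/w4.png

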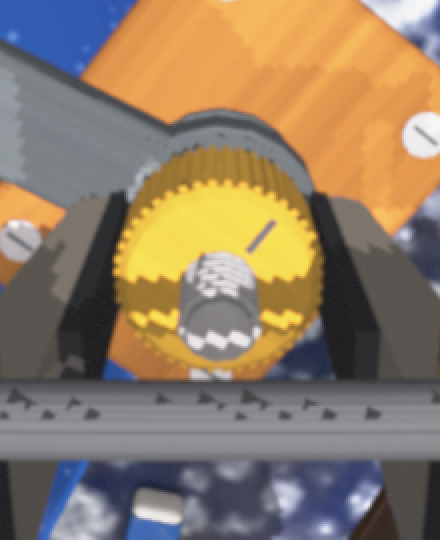

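Request:
jog_arm:
  targets:
    - [1, -0.3, 0.1, 0, 0, 8, -1]
    - [0, 0, 0.14, 0, 0, 8, -1]
    - [0, 0, 0.14, 0, 0, 8, -1]
    - [0, 0, 0.1, 0, 0, 4, -1]
  grip_force: 8

```text
t: 7.5
tcp_pos: [0.4666, -0.0462, 0.0609]
tcp_rot: [-180.0, -0.0, -2.1]
wrist_force: [2.3, 2.5, 0.6]
width: 0.0441
```

```bash
python3 st.py
```

```text
t 7.5 tcp [466.61 -46.21  60.9 ] rot [-1.7999e+02 -2.0000e-02 -2.1200e+00] F [2.32 2.55 0.64] T [ 0.576 -0.442  0.007] w 44.06 q7 33.0
```

Request:
jog_arm:
  targets:
    - [0, 0, 0.06, 0, 0, 4, -1]
    - [0, 0, 0.06, 0, 0, 4, -1]

```text
t: 7.75
tcp_pos: [0.4667, -0.0462, 0.0608]
tcp_rot: [-180.0, -0.0, -10.1]
wrist_force: [2.5, 2.3, -0.7]
width: 0.0437
```

```bash
python3 st.py
```

```text
t 7.75 tcp [466.72 -46.22  60.81] rot [-1.7997e+02 -3.0000e-02 -1.0090e+01] F [ 2.52  2.26 -0.69] T [ 0.503 -0.498  0.097] w 43.67 q7 26.8
```

Request:
jog_arm:
  targets:
    - [0, 0, 0.06, 0, 0, 4, -1]
    - [0, 0, 0.06, 0, 0, 4, -1]

```text
t: 8.0
tcp_pos: [0.4668, -0.0463, 0.0607]
tcp_rot: [-180.0, -0.0, -18.1]
wrist_force: [2.6, 2.5, -1.3]
width: 0.044
```

```bash
python3 st.py
```

```text
t 8.0 tcp [466.79 -46.25  60.68] rot [-1.7997e+02 -4.0000e-02 -1.8090e+01] F [ 2.55  2.5  -1.28] T [ 0.496 -0.591  0.088] w 43.97 q7 20.5
```

Request:
jog_arm:
  targets:
    - [0, 0, 0.06, 0, 0, 4, -1]
    - [0, 0, 0.06, 0, 0, 4, -1]

```text
t: 8.25
tcp_pos: [0.4669, -0.0463, 0.0606]
tcp_rot: [-180.0, -0.0, -26.1]
wrist_force: [2.8, 1.9, -1.7]
width: 0.044
```

```bash
python3 st.py;  python3 - <<'E'
from h import *
im,d=env.get_image('wrist'); cv2.imwrite('pics/w5.png',im)
E
```

```text
t 8.25 tcp [466.85 -46.27  60.55] rot [-1.7997e+02 -4.0000e-02 -2.6090e+01] F [ 2.83  1.86 -1.66] T [ 0.539 -0.639  0.081] w 43.98 q7 14.2
```

View pics/w5.png

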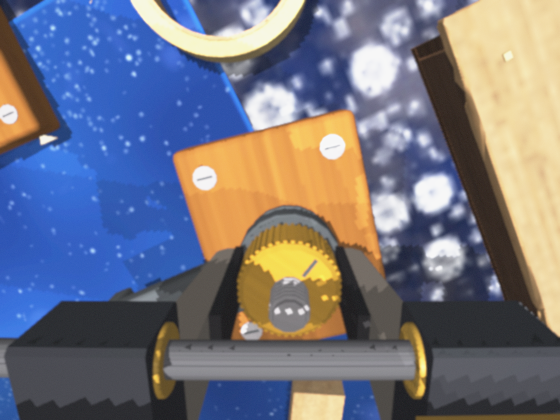

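Request:
jog_arm:
  targets:
    - [0, 0, 0.06, 0, 0, 4, -1]

```text
t: 8.43
tcp_pos: [0.4669, -0.0463, 0.0605]
tcp_rot: [-180.0, -0.0, -30.1]
wrist_force: [3.8, 3.5, -1.7]
width: 0.0438
```

```bash
python3 st.py
```

```text
t 8.43 tcp [466.9  -46.3   60.52] rot [-1.7996e+02 -5.0000e-02 -3.0050e+01] F [ 3.84  3.46 -1.66] T [ 0.46  -0.625  0.159] w 43.76 q7 11.1
```

Request:
jog_arm:
  targets:
    - [0, 0, 0.06, 0, 0, 4, -1]

```text
t: 8.55
tcp_pos: [0.467, -0.0463, 0.0605]
tcp_rot: [-180.0, -0.0, -34.1]
wrist_force: [3.7, 2.5, -1.0]
width: 0.0438
```

```bash
python3 st.py
```

```text
t 8.55 tcp [466.95 -46.3   60.45] rot [-1.7996e+02 -5.0000e-02 -3.4070e+01] F [ 3.65  2.52 -1.  ] T [ 0.5   -0.711 -0.001] w 43.81 q7 7.9
```

Request:
jog_arm:
  targets:
    - [0, 0, 0.06, 0, 0, 4, -1]

```text
t: 8.68
tcp_pos: [0.467, -0.0463, 0.0604]
tcp_rot: [-180.0, -0.0, -38.1]
wrist_force: [3.7, 1.1, -2.1]
width: 0.0439
```

```bash
python3 st.py
```

```text
t 8.68 tcp [466.98 -46.34  60.38] rot [-1.7996e+02 -5.0000e-02 -3.8070e+01] F [ 3.7   1.1  -2.14] T [ 0.507 -0.744  0.07 ] w 43.94 q7 4.7
```

```bash
cat > mk.py <<'E'
from h import *
def rect(im,nutz_tool):  # top view in tool xy, 0.2mm/px, 50mm, y down = tool y
    ci=env.camera_info('wrist'); H=np.linalg.inv(np.array(ci['hand_eye']))
    g=(np.arange(250)-125)*.0002; X,Y=np.meshgrid(g,g)
    p=np.stack([X,Y,np.full_like(X,nutz_tool),np.ones_like(X)],-1)@H.T
    u=p[...,:2]/p[...,2:3]; u=u*(1+ci['k1']*(u**2).sum(-1,keepdims=True))
    mx=(u[...,0]*ci['fx']+ci['cx']).astype(np.float32); my=(u[...,1]*ci['fy']+ci['cy']).astype(np.float32)
    return cv2.remap(im,mx,my,cv2.INTER_LINEAR)
def mark(im,zt=-.0275,c=(0,0)):
    r=rect(im,zt); pol=cv2.warpPolar(cv2.cvtColor(r,cv2.COLOR_BGR2HSV),(125,720),(125+c[0]*5,125+c[1]*5),125,cv2.INTER_LINEAR)
    S=pol[:,60:88,1].astype(float).mean(1)  # r 12-17.6mm
    a=np.arange(720)/2.
    sel=(a>270)&(a<345); w=np.clip(np.median(S[sel])-S-15,0,None)*sel
    return (w*a).sum()/max(w.sum(),1e-9), w.max(), r
if __name__=='__main__':
    import sys
    T=[];A=[];Fz=[]
    for i in range(int(sys.argv[1])):
        s=env.read_state(); T.append(s['ft_torque'][2]); Fz.append(s['wrist_force'][2])
        im,d=env.get_image('wrist'); a,w,r=mark(im); A.append(a)
    cv2.imwrite(f'pics/m_{sys.argv[2]}.png',r.repeat(2,0).repeat(2,1))
    print('t',round(s['t'],2),'yaw',round(s['tcp_rot'][2],2),'tcp',np.round(s['tcp_pos']*1000,2),'T',np.round(T,3),round(np.mean(T),3),'Fz',np.round(np.mean(Fz),2),'mark',np.round(A,1),w)
E
python3 mk.py 4 a; python3 -c "
from mk import *
for n in ['w3','w5']: print(n,mark(cv2.imread(f'pics/{n}.png'),-.0265)[:2])"
```

```text
t 8.82 yaw -37.98 tcp [466.94 -46.36  60.36] T [ 0.07  -0.097 -0.06  -0.123] -0.052 Fz -1.49 mark [310.2 310.7 310.6 310.6] 141.14285714285714
w3 (np.float64(313.01199742494293), np.float64(127.28571428571428))
w5 (np.float64(311.43330724183915), np.float64(130.32142857142856))
```

View pics/m_a.png

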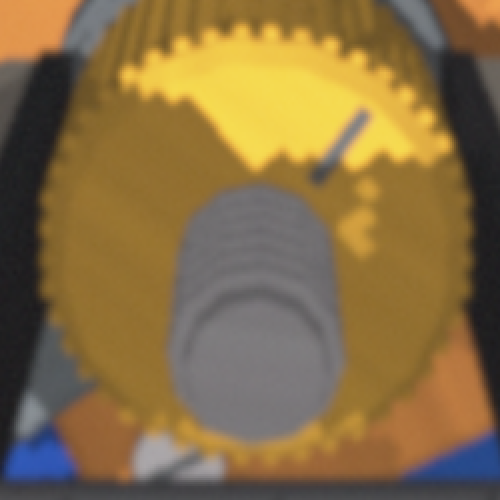

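Request:
jog_arm:
  targets:
    - [0, 0, 0.05, 0, 0, 3, -1]
    - [0, 0, 0.05, 0, 0, 3, -1]

```text
t: 9.12
tcp_pos: [0.467, -0.0464, 0.0603]
tcp_rot: [-179.9, -0.1, -44.1]
wrist_force: [4.6, 1.8, -2.8]
width: 0.0442
```

```bash
python3 mk.py 3 b
```

```text
t 9.22 yaw -44.05 tcp [467.01 -46.42  60.28] T [ 0.077 -0.02  -0.053] 0.001 Fz -2.11 mark [310.3 310.6 310.7] 137.32142857142858
```

Request:
jog_arm:
  targets:
    - [0, 0, 0.05, 0, 0, 3, -1]
    - [0, 0, 0.05, 0, 0, 3, -1]

```text
t: 9.52
tcp_pos: [0.4671, -0.0464, 0.0602]
tcp_rot: [-179.9, -0.1, -50.1]
wrist_force: [4.9, 1.2, -3.1]
width: 0.0436
```

```bash
python3 mk.py 3 c
```

```text
t 9.62 yaw -50.06 tcp [467.06 -46.43  60.19] T [ 0.044 -0.065 -0.05 ] -0.024 Fz -2.34 mark [310.  310.2 310.3] 148.85714285714286
```

Request:
jog_arm:
  targets:
    - [0.4, -1, 0.3, 0, 0, 3, -1]
    - [0, 0, 0.05, 0, 0, 3, -1]

```text
t: 9.93
tcp_pos: [0.4672, -0.0465, 0.0599]
tcp_rot: [180.0, 0.0, -56.1]
wrist_force: [1.8, 1.4, 1.9]
width: 0.0437
```

```bash
python3 mk.py 3 d
```

```text
t 10.03 yaw -56.08 tcp [467.17 -46.48  59.85] T [ 0.018 -0.025 -0.055] -0.021 Fz 2.82 mark [310.  310.3 310.4] 145.39285714285714
```

Request:
jog_arm:
  targets:
    - [0, 0, 0.05, 0, 0, 3, -1]

```text
t: 10.2
tcp_pos: [0.4672, -0.0465, 0.0598]
tcp_rot: [-180.0, -0.0, -59.1]
wrist_force: [1.9, 0.6, 1.6]
width: 0.0436
```

```bash
python3 mk.py 3 e; python3 st.py
```

```text
t 10.3 yaw -59.09 tcp [467.21 -46.49  59.77] T [ 0.168 -0.108 -0.089] -0.01 Fz 3.09 mark [309.9 310.6 310.6] 147.2142857142857
t 10.35 tcp [467.21 -46.49  59.78] rot [ 1.800e+02 -2.000e-02 -5.906e+01] F [1.94 1.12 4.83] T [ 0.136 -0.165 -0.099] w 43.49 q7 -12.0
```

Request:
jog_arm:
  targets:
    - [0, 0, 0.05, 0, 0, 3, -1]

```text
t: 10.48
tcp_pos: [0.4672, -0.0465, 0.0598]
tcp_rot: [-180.0, -0.0, -62.1]
wrist_force: [1.3, 0.6, 2.9]
width: 0.0436
```

```bash
python3 mk.py 3 f
```

```text
t 10.57 yaw -62.1 tcp [467.25 -46.48  59.7 ] T [ 0.182 -0.051 -0.059] 0.024 Fz 4.33 mark [310.  310.7 310.7] 145.60714285714286
```

Request:
jog_arm:
  targets:
    - [0, 0, 0, 0, 0, 3, -1]

```text
t: 10.75
tcp_pos: [0.4672, -0.0465, 0.0597]
tcp_rot: [-180.0, -0.0, -65.1]
wrist_force: [1.8, 0.6, 3.0]
width: 0.0442
```

```bash
python3 mk.py 3 g
```

```text
t 10.85 yaw -65.1 tcp [467.26 -46.52  59.65] T [ 0.17  -0.083 -0.035] 0.017 Fz 3.97 mark [310.  310.6 310.6] 140.75
```

Request:
jog_arm:
  targets:
    - [0, 0, 0, 0, 0, 3, -1]

```text
t: 11.02
tcp_pos: [0.4674, -0.0466, 0.0597]
tcp_rot: [-180.0, -0.0, -68.1]
wrist_force: [2.0, -1.7, 1.8]
width: 0.0437
```

```bash
python3 mk.py 3 h
```

```text
t 11.12 yaw -68.05 tcp [467.38 -46.53  59.6 ] T [0.326 0.231 0.173] 0.243 Fz 3.27 mark [308.2 308.  308.3] 141.75
```

Request:
jog_arm:
  targets:
    - [0, 0, 0.05, 0, 0, 3, -1]

```text
t: 11.3
tcp_pos: [0.4675, -0.0465, 0.0596]
tcp_rot: [-180.0, -0.1, -71.1]
wrist_force: [2.4, -0.9, 2.1]
width: 0.0437
```

```bash
python3 mk.py 3 i
```

```text
t 11.4 yaw -71.07 tcp [467.56 -46.49  59.59] T [0.319 0.219 0.2  ] 0.246 Fz 2.44 mark [305.3 305.2 305.5] 141.82142857142858
```

Run:
```python
from h import *
im,d=env.get_image('scene'); cv2.imwrite('pics/scene2.png',im)
a=cv2.imread('pics/scene0.png')[190:360,200:360]; b=im[190:360,200:360]
cv2.imwrite('pics/cmp.png',cv2.resize(np.hstack([a,b]),None,fx=2.4,fy=2.4,interpolation=cv2.INTER_CUBIC))
```

```text
(no output)
```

View pics/cmp.png

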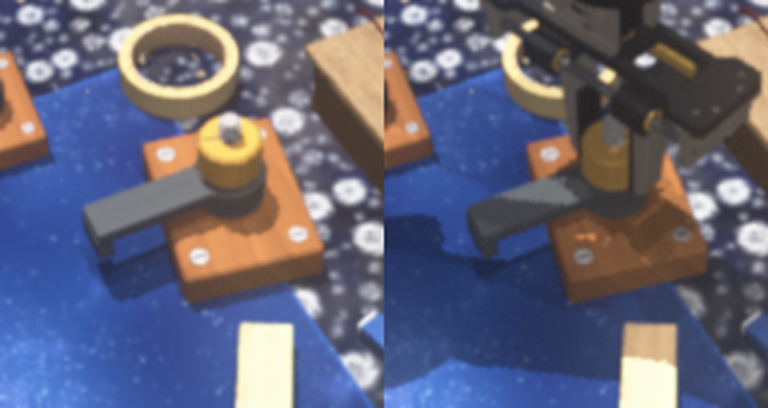

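The clamp arm hasn't moved: its tip is at about (85,215) in both crops. The bottom stop shows in the numbers: the torque rose to 0.22 and stayed there, and the nut's world angle stopped changing. I'll back off 90° with a firmer grip.

Request:
jog_arm:
  targets:
    - [0, 0, 0, 0, 0, 0, -1]
    - [0, 0, 0, 0, 0, -5, -1]
    - [0, 0, -0.15, 0, 0, -10, -1]
    - [0, 0, -0.17, 0, 0, -10, -1]
    - [0, 0, -0.17, 0, 0, -10, -1]
    - [0, 0, -0.17, 0, 0, -10, -1]
    - [0, 0, -0.17, 0, 0, -10, -1]
    - [0, 0, -0.17, 0, 0, -10, -1]
    - [0, 0, -0.17, 0, 0, -10, -1]
    - [0, 0, -0.17, 0, 0, -10, -1]
  grip_force: 15

```text
t: 12.75
tcp_pos: [0.4664, -0.0458, 0.0609]
tcp_rot: [-179.9, 0.1, 14.2]
wrist_force: [-0.8, -1.0, 4.4]
width: 0.0436
```

```bash
python3 mk.py 3 j; python3 st.py
```

```text
t 12.85 yaw 13.89 tcp [466.39 -45.83  60.91] T [-0.103  0.184  0.006] 0.029 Fz 4.05 mark [305.5 304.9 305.2] 121.10714285714286
t 12.9 tcp [466.4  -45.84  60.86] rot [-1.799e+02  5.000e-02  1.369e+01] F [-0.47 -1.24  5.5 ] T [-0.151  0.158  0.027] w 43.41 q7 45.6
```

Request:
jog_arm:
  targets:
    - [0, 0, -0.3, 0, 0, -5, -1]
    - [0, 0, 0, 0, 0, 0, -1]
    - [0, 0, 0, 0, 0, 0, -1]
    - [0, 0, 0, 0, 0, 0, -1]

```text
t: 13.4
tcp_pos: [0.4664, -0.0459, 0.0609]
tcp_rot: [-179.9, 0.1, 18.7]
wrist_force: [-1.8, -0.3, 5.7]
width: 0.0435
```

```bash
python3 mk.py 4 k; python3 st.py
```

```text
t 13.55 yaw 18.67 tcp [466.34 -45.87  60.93] T [0.049 0.075 0.076 0.115] 0.079 Fz 5.91 mark [304.8 304.8 304.8 304.8] 122.21428571428572
t 13.6 tcp [466.35 -45.89  60.93] rot [-1.7994e+02  9.0000e-02  1.8670e+01] F [-2.17 -1.08  4.24] T [-0.138  0.373  0.017] w 43.87 q7 49.5
```

View pics/m_k.png

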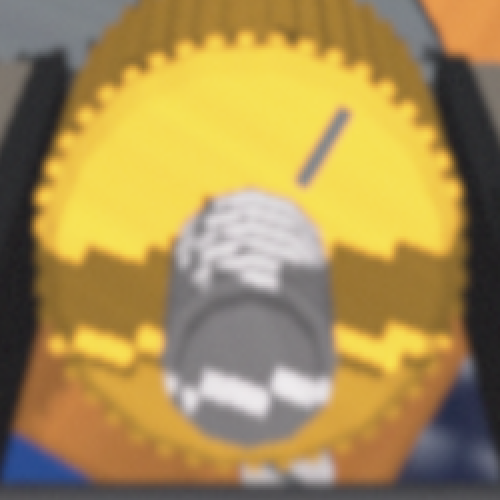

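Run:
```python
from h import *
im,d=env.get_image('scene')
a=cv2.imread('pics/scene0.png')[190:380,200:390]; b=im[190:380,200:390]
cv2.imwrite('pics/cmp2.png',cv2.resize(np.hstack([a,b]),None,fx=2.1,fy=2.1,interpolation=cv2.INTER_CUBIC))
```

```text
(no output)
```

View pics/cmp2.png

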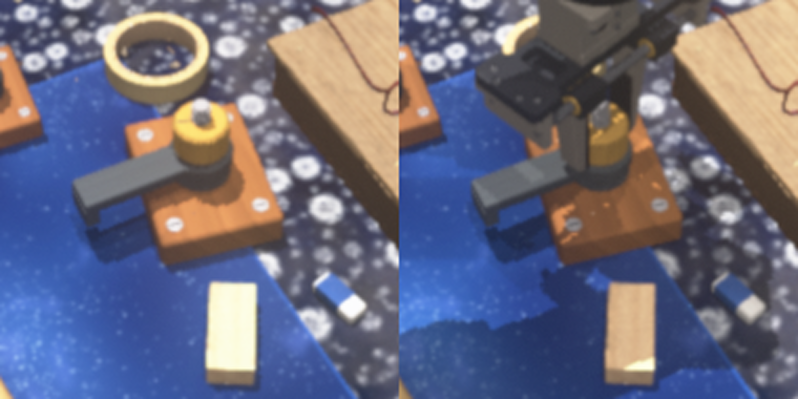

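The clamp arm, offcut and eraser are where they were. The nut is gripped at a quarter turn open, so I'm handing in.

```bash
python3 -c "
from h import *
print(env.finish_job())"
```

```text
the job is handed in; nothing more can be done
None
```

I screwed the larger clamp's nut down clockwise about 171° in a single grasp until it bottomed out. I then backed it off a quarter turn and handed the job in at about 13.6 s, still gripping the nut with 15 N.

- **Bottoming out:** turning the gripper 3° further did not move the nut. The torque stayed at about 0.22 N m, and the mark slid about 3° in the gripper.
- **Setting:** the mark on the nut shows it 90.2° back from the stop. I trust that to about 1°, because the nut's centre had shifted about 0.4 mm in the view.
- **Surroundings:** in the before and after scene pictures, the clamp arm, offcut and eraser are unmoved. In the last picture the gripper mostly hid the tape roll. The fingers stayed above its height throughout.
- **Forces:** the wrist force readings I took never passed about 6 N.
- **Torque readings:** single readings scattered by about ±0.1 N m. I therefore relied on the mark's angle together with the sustained torque to find the stop.

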